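Set the dock's width lever and dock the thick drive

TASK

Dock the thicker of the two black drives so that it is held snugly: set the aluminium dock's thumb lever to exactly five clicks open, counted from its fully closed stop, and stand the drive upright in the slot, the same end down as now, pressed firmly but gently down until it is fully home on the connector. Let go of everything at the end. Do not force the lever or the drive, and leave the thin drive, the dish and the spudger where they are.

Things in the scene. Friction and masses are not known exactly. Their poses are not given: they have to be found in the camera images.
- dock: brushed aluminium drive dock, fixed, 124 (x) by 160 (y) by 58 mm high; origin under its centre, -x is its front. A 73 mm long slot along x opens in its top on the +y half; the black thumb lever is on the -y half. The slot's +y wall is fixed, its face at y +50 mm; the -y wall is a guide plate moved by the lever: the slot is 5 mm wide with the lever closed, 2.4 mm wider with each click.
- lever_pivot (a point): the lever's vertical pivot axis at deck height: dock frame (-5, -32, 58) mm. The lever points to the dock's front and swings level; it has no scale. Notches are 8 degrees (5.6 mm at the tab) apart, 0 to 8 clicks open; it closes towards the dock's +y. Levers are fitted differently on the splined shaft: the closed one points 20 to 44 degrees from the dock's -x towards +y.
- lever_tip (a point): middle of the top of the lever's thumb tab, 86 mm above the shelf, 40 mm from the pivot axis. The tab is 8 mm thick along its path, 14 mm along the arm, 26 mm tall; the arm under it reaches 65 mm. It takes about 5 N at the tab to leave a notch; half-way the push falls away and it snaps by itself into the next one. Just past each end is a dead stop. Starts 0 to 3 clicks open.
- slot (a point): middle of the docked drive's place in the slot's mouth, at deck height: dock frame (0, 42.5, 58) mm. The mouth has a black 45 degree bevelled rim, 4 mm wide, rising 4 mm. A steel spring leaf with a sloping top stands 3.2 mm off the guide plate: at five clicks (plate gap 17 mm) it presses the drive on the fixed wall with about 3.5 N; at six the drive is loose, at four (14.6 mm) it does not fit.
- slot_floor (a point): point on the slot's floor right below slot, 22 mm above the shelf (slot 36 mm deep); the drive's underside is here when fully home. A black connector block, 34 by 10 mm, first stands 5 mm proud of this floor; it goes down under the drive against a drag of about 7 N and stays down, until the drive meets the floor.
- rack: low grey plastic rack, fixed, 86 (x) by 124 (y) mm, with two equal upright slots along x at y -30 and +30 mm, each 18 mm wide and 74 mm long, floor 5 mm above the shelf, side walls up to 30 mm; origin under its centre.
- drive_thick: the thicker black drive, a smooth block 70 (x) by 15 (y) by 100 mm tall (z), about 0.19 kg, standing on its connector end in either of the rack's slots; origin at the centre of its underside.
- drive_thin: the thin black drive, 70 by 9.5 by 100 mm tall, standing in the rack's other slot; origin at the centre of its underside. Leave it.
- dish: white ceramic dish of screws, 90 mm across, 26 mm high; origin under its centre. Leave it.
- spudger: blue plastic spudger, 155 mm long (x), 11 mm wide, 6 mm thick, lying flat; origin under its middle. Leave it.
There are look-alikes about, which are no part of the job. There is more than one size of the dock; the job needs the middle-sized.

How it is judged:
By the outcome, as a careful person would: the job done as asked, in the order asked, and still so for the second after the job is handed in, with the robot touching nothing.
It also fails if it takes over 72 s, if anything falls off the work surface, if the arm or the gripper's body presses on something with over 40 N, if the wrist force passes 120 N, or if a joint passes its speed limit or range.

ROBOT

A 6-joint arm with a two-finger parallel gripper is mounted at the origin on the work surface. World frame = base frame: x ahead of the robot, y to its left, z up, the work surface at z = 0. Lengths are in m, angles in rad, forces in N, time in s.
With the tool pointing down it reaches from about 0.3 to 0.875 m from the base axis. Payload 6.4 kg.
Tool frame: the origin (TCP) lies between the finger pads; the fingertips stand ctrl.tip_extent ahead of it and the grasp point (between the pads) is the TCP (ctrl.tip_extent is the distance from the TCP to the fingertips, in m); z points along the fingers, y is the line along which they close (so a half turn about z gives the same grasp; the last joint's range is limited). The gripper opens to 85 mm and grips with 20 to 120 N. Pads are 22 mm wide; open, the fingers measure 114 mm over their backs; the gripper's body (76 mm by 85 mm) begins 54 mm behind the grasp point. The pads swing forward as they close: fully open they stand 13 mm farther back than shut.
Start: joints at [-1.51, 0.181, 1.607, -0, 1.354, -0.206], TCP at [0.152, -0.555, 0.213] pointing down, gripper open.
Joint ranges: [-2.99, 2.99], [-0.89, 2.07], [0.3, 2.58], [-1.14, 4.28], [0, 2.63], [-3.12, 3.12]. Speed limits (rad/s): [2.57, 2.57, 3.01, 3.14, 3.14, 3.14].

INTERFACE

Orientations are given as a unit quaternion [w, x, y, z].
In Python, from bench import ctrl gives the robot as it stands.
- The arm moves only by the tool send_rows, never from a script. Its arguments are lists of equal length, an entry for each row: "dr": the turn, a rotation vector about the tool's x, y, z in units of 6 degrees (1.0 is 6 degrees), a list of three; "xyz": the shift along the tool's x, y, z in cm, a list of three; "jaw": the opening in per cent of the stroke, from 0 (shut) to 100 (fully open). In form: {"dr": [[wx, wy, wz], ...], "xyz": [[dx, dy, dz], ...], "jaw": [jaw, ...]}. A call has exactly 8 rows; each row is the pose to reach, as a shift and turn from the pose commanded when the call began, along the tool's axes at that moment; what a row does not reach only later rows make up. A row lasts 1/8 s, in which the tool goes at most 62.5 mm and 10.7 degrees, less where a joint would pass 70% of its speed; a pose out of reach is approached as far as the arm can. A call with a gripper value outside its range is refused whole. The fingers move at their own pace and stop on an object; the grip force is fixed at half the most. Time passes only in rows, so rows that repeat a pose let the fingers close, or fill a call up. It gives the time, the measured TCP pose, the force, the opening and the grip force at its end, in the units of the state.
- ctrl.get_obs(): the state, without advancing time (a new reading comes with each control period).
- ctrl.camera(name): name is "side" or "top" or "wrist"; returns the picture (384x512x3 uint8, red, green, blue); there is no depth.
- ctrl.calibration(name): a dict with "camera_matrix" (3x3 intrinsics, pixels), "world_from_camera" (4x4, takes a point from camera to world coordinates). Camera axes: x right, y up, looking along -z (the intrinsics and any distortion apply to the point x, -y, -z); pixel columns grow to the right and rows downward; lengths in m; the calibration is good to about 2 mm. A picture is of the moment at which its call begins: read the wrist's pose just before it. calibration takes no time and is no camera call; for the wrist camera it gives the pose at the moment of the call.
- ctrl.hand_in(): hands the job in; it is judged then, once.
The state is a dict: "time_s": time; "q": joint angles; "dq": joint speeds; "joint_efforts": joint torques, N m; "eef_pos": TCP position; "eef_rot": TCP orientation; "wrist_force": force on the tool from outside, world axes, zero at the start; "torque": the same for the moment, N m; "opening": opening from 0.0 (shut) to 1.0 (fully open); "grasp_force": force on a finger pad.
Only numpy, scipy, OpenCV 4.12 (cv2) and the standard library are available. Lean on these libraries where they do the work, as an engineer would, in place of code of your own. Each camera call takes 0.05 s, during which the arm holds its last target. There are 200 camera calls.

## Working session

There is one attempt and no reset: what is moved stays moved. The work goes in short steps, Python scripts to look and compute and a tool call to move; the robot and the scene stay as the last step left them, time stands still between calls to the robot, and variables do not carry over. Pictures are saved under pics/ and viewed, at most 10 in all, crops included, and the job is handed in when it is done.

Besides the shell and the picture viewer there is one more tool, called after "Request:" in YAML: its name, and indented under it one key for each argument. send_rows: Moves the arm, as the interface text tells. Its arguments: {"type":"object","properties":{"dr":{"type":"array","items":{"type":"array","items":{"type":"number"}}},"xyz":{"type":"array","items":{"type":"array","items":{"type":"number"}}},"jaw":{"type":"array","items":{"type":"number"}}},"required":["dr","xyz","jaw"]}

```bash
mkdir -p pics; ls
python3 - <<'E'
from bench import ctrl
import cv2,numpy as np
o=ctrl.get_obs();print({k:np.round(v,3) for k,v in o.items()},ctrl.tip_extent)
for n in("top","side"):
    c=ctrl.calibration(n);print(n,c)
    cv2.imwrite(f"pics/{n}0.png",cv2.resize(ctrl.camera(n)[:,:,::-1],(800,600),interpolation=cv2.INTER_CUBIC))
E
```

```text
pics
{'time_s': np.float64(0.0), 'q': array([-1.51 ,  0.181,  1.608, -0.   ,  1.354, -0.206]), 'dq': array([ 0.   ,  0.001,  0.   , -0.   ,  0.001, -0.   ]), 'joint_efforts': array([-1.0000e-03, -4.4486e+01, -3.5135e+01, -0.0000e+00,  9.0000e-03,
       -0.0000e+00]), 'eef_pos': array([ 0.152, -0.554,  0.212]), 'eef_rot': array([-0.001,  0.991,  0.133,  0.   ]), 'wrist_force': array([-0.394,  0.004,  0.342]), 'torque': array([ 0.033,  0.023, -0.027]), 'grasp_force': np.float64(0.0), 'opening': np.float64(0.997)} 0.019
top {'camera_matrix': array([[466.99804414,   0.        , 246.89772037],
       [  0.        , 466.99804414, 193.01894909],
       [  0.        ,   0.        ,   1.        ]]), 'world_from_camera': array([[ 0.00456118,  0.99568964, -0.09263551,  0.38310607],
       [-0.999682  ,  0.00683766,  0.02427215, -0.03070892],
       [ 0.02480094,  0.09249535,  0.9954042 ,  1.19395121],
       [ 0.        ,  0.        ,  0.        ,  1.        ]])}
side {'camera_matrix': array([[477.11848618,   0.        , 249.8666897 ],
       [  0.        , 477.11848618, 190.57407133],
       [  0.        ,   0.        ,   1.        ]]), 'world_from_camera': array([[-0.98860759,  0.10784708, -0.10499543,  0.32681542],
       [-0.15031308, -0.7435989 ,  0.65151106,  0.86568187],
       [-0.00781093,  0.65987096,  0.75133834,  1.14135705],
       [ 0.        ,  0.        ,  0.        ,  1.        ]])}
```

View pics/top0.png

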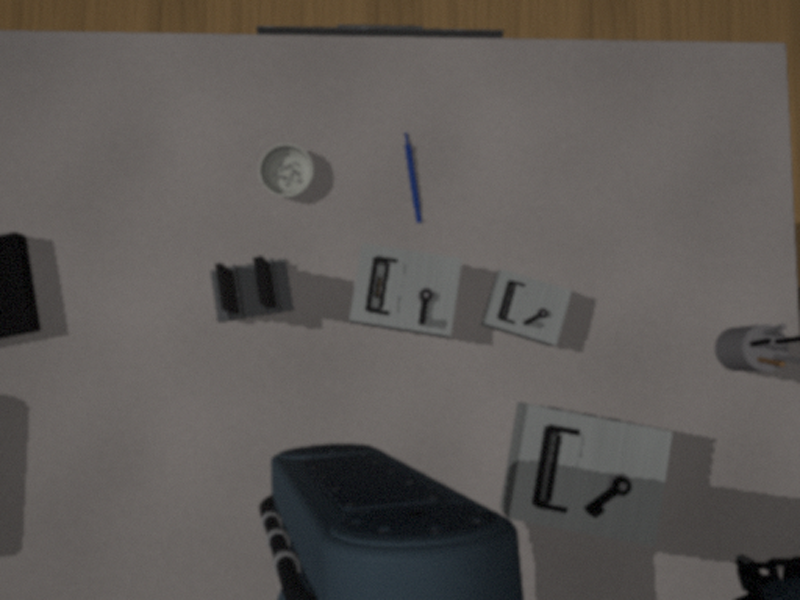

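View pics/side0.png

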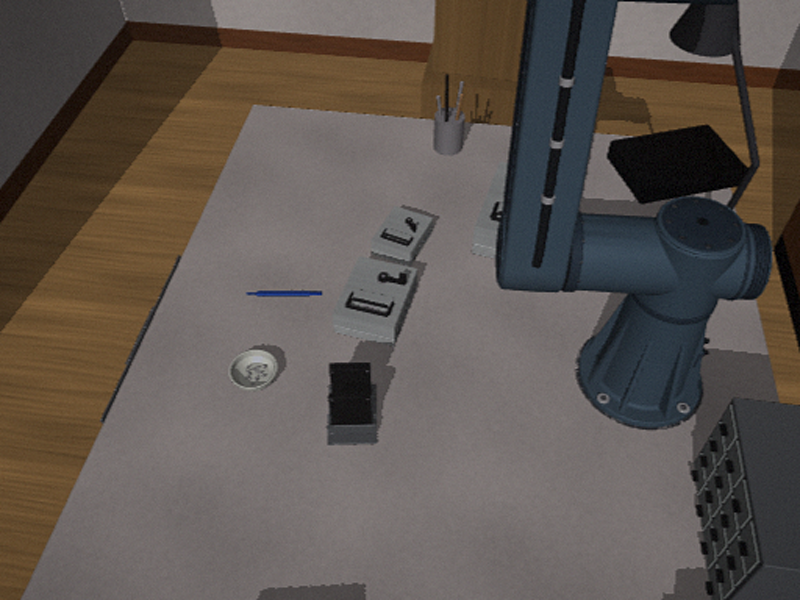

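The top view shows three docks (800x600 view): middle-sized at (405,290), about 107 px or 160 mm long; a small one at (530,307); a large one at (590,470). The first fits. The rack holds drives at (228,290) and (265,283), and I'll confirm which is thicker in a crop.

```bash
cat > h.py <<'E'
from bench import ctrl
import cv2,numpy as np
from scipy.spatial.transform import Rotation as R
def ray(c,uv,z):
    uv=np.atleast_2d(np.float64(uv));K=c["camera_matrix"];T=c["world_from_camera"]
    d=np.c_[(uv[:,0]-K[0,2])/K[0,0],-(uv[:,1]-K[1,2])/K[1,1],-np.ones(len(uv))]@T[:3,:3].T
    z=np.broadcast_to(z,len(uv));s=(z-T[2,3])/d[:,2];return T[:3,3]+d*s[:,None]
def proj(c,P):
    T=c["world_from_camera"];p=(np.atleast_2d(P)-T[:3,3])@T[:3,:3];K=c["camera_matrix"]
    return np.c_[K[0,2]-K[0,0]*p[:,0]/p[:,2],K[1,2]+K[1,1]*p[:,1]/p[:,2]]
def tool(o):
    q=o["eef_rot"];return R.from_quat([q[1],q[2],q[3],q[0]])
def to(P,yaw=None):
    "shift in cm in tool axes, current tilt in units"
    o=ctrl.get_obs();r=tool(o);print("t",o["time_s"],"pos",o["eef_pos"].round(4),"x-axis yaw deg",np.degrees(np.arctan2(*r.as_matrix()[[1,0],0])).round(2),"F",o["wrist_force"].round(1),"op",round(float(o["opening"]),3),"gf",round(float(o["grasp_force"]),1))
    if P is not None: print("shift cm",(r.inv().apply(np.array(P)-o["eef_pos"])*100).round(2))
    if yaw is not None:
        t=R.from_euler("z",yaw)*R.from_quat([1,0,0,0]);print("dr",(np.degrees((r.inv()*t).as_rotvec())/6).round(2))
E
python3 - <<'E'
from h import *
im=ctrl.camera("top")[:,:,::-1].copy();cv2.imwrite("pics/topraw.png",im)
c=ctrl.calibration("top")
x0,y0=128,154
cr=im[154:220,128:308];cr=cv2.convertScaleAbs(cr,alpha=2.2)
cv2.imwrite("pics/crop1.png",cv2.resize(cr,None,fx=4.4,fy=4.4,interpolation=cv2.INTER_CUBIC))
hsv=cv2.cvtColor(im,cv2.COLOR_BGR2HSV)
k=1/1.5625
print(ray(c,np.array([[405,290],[380,287],[425,293],[300,170]])*k,[.058,.058,.084,.02]).round(3))
print(ray(c,np.array([[228,290],[265,283]])*k,.1).round(3))
E
```

```text
[[ 0.507 -0.088  0.058]
 [ 0.512 -0.049  0.058]
 [ 0.5   -0.118  0.084]
 [ 0.708  0.082  0.02 ]]
[[0.501 0.179 0.1  ]
 [0.512 0.124 0.1  ]]
```

View pics/crop1.png

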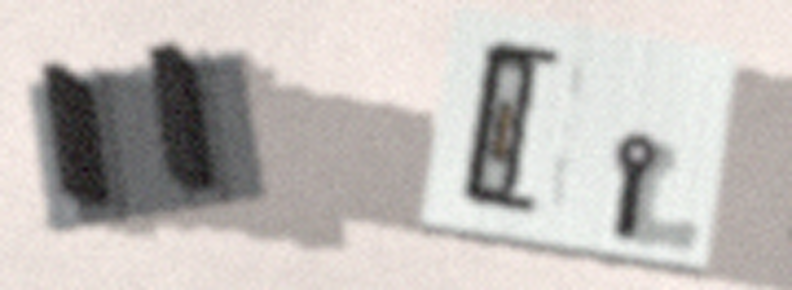

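In the crop, the rack's left drive is at (75,135) and the right one at (182,120). Dock: slot at (500,125), lever pivot at (636,152), tab at (627,232). The drives' thickness difference isn't clear here, so I'll bring the wrist camera over.

Request:
send_rows:
  dr:
    - [0, 0, 0.5]
    - [0, 0, 1]
    - [0, 0, 1.5]
    - [0, 0, 2]
    - [0, 0, 2.5]
    - [0, 0, 2.5]
    - [0, 0, 2.5]
    - [0, 0, 2.5]
  xyz:
    - [5, -5, -3]
    - [10, -10, -6]
    - [15, -16, -9]
    - [20, -22, -12]
    - [25, -28, -12]
    - [30, -34, -12]
    - [36, -40, -12]
    - [40, -46, -12]
  jaw: [100, 100, 100, 100, 100, 100, 100, 100]

```text
time_s: 1.15
eef_pos: [0.3643, -0.1225, 0.3295]
eef_rot: [0.0, 1.0, 0.002, 0.001]
wrist_force: [1.8, -0.1, 0.4]
opening: 0.995
grasp_force: 0.0
```

Run:
```python
from h import *
to([.44,.03,.33],0)
```

```text
t 1.15 pos [ 0.3643 -0.1225  0.3295] x-axis yaw deg 0.25 F [ 1.8 -0.1  0.4] op 0.995 gf 0.0
shift cm [  7.64 -15.22  -0.05]
dr [ 0.01 -0.01  0.04]
```

Request:
send_rows:
  dr:
    - [0, 0, 0]
    - [0, 0, 0]
    - [0, 0, 0]
    - [0, 0, 0]
    - [0, 0, 0]
    - [0, 0, 0]
    - [0, 0, 0]
    - [0, 0, 0]
  xyz:
    - [3, -5, 0]
    - [6, -10, 0]
    - [7.6, -15, 0]
    - [7.6, -15, 0]
    - [7.6, -15, 0]
    - [7.6, -15, 0]
    - [7.6, -15, 0]
    - [7.6, -15, 0]
  jaw: [100, 100, 100, 100, 100, 100, 100, 100]

```text
time_s: 2.15
eef_pos: [0.439, 0.0253, 0.3293]
eef_rot: [0.0, 1.0, 0.002, 0.0]
wrist_force: [0.1, -0.1, 0.2]
opening: 1.001
grasp_force: 0.0
```

Run:
```python
from h import *
to(None)
c=ctrl.calibration("wrist");im=ctrl.camera("wrist")[:,:,::-1].copy()
np.savez("w1",im=im,**c);print(c["world_from_camera"].round(3))
cv2.imwrite("pics/w1.png",cv2.resize(cv2.convertScaleAbs(im,alpha=1.8),(800,600),interpolation=cv2.INTER_CUBIC))
```

```text
t 2.15 pos [0.439  0.0253 0.3293] x-axis yaw deg 0.19 F [ 0.1 -0.1  0.2] op 1.001 gf 0.0
[[ 0.003  0.945  0.326  0.523]
 [-1.     0.003  0.001  0.026]
 [ 0.    -0.326  0.945  0.49 ]
 [ 0.     0.     0.     1.   ]]
```

View pics/w1.png

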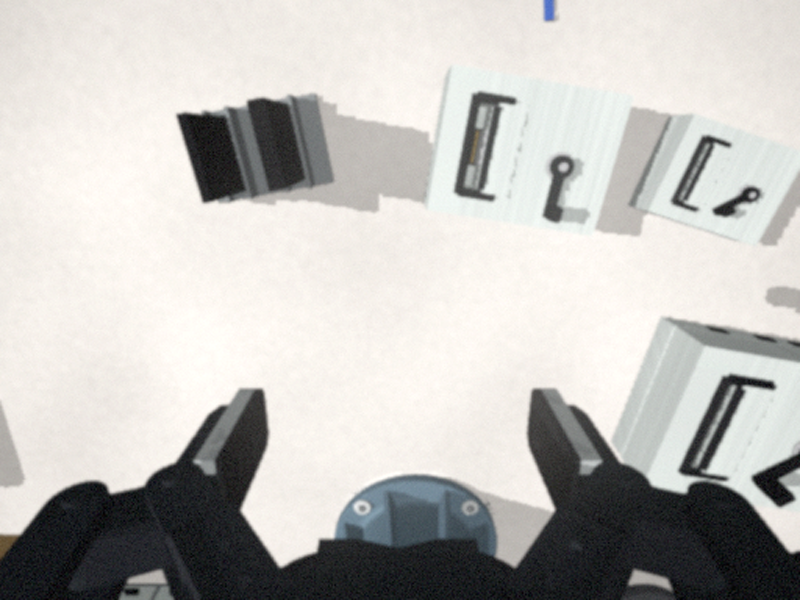

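The wrist view at 800x600 shows the rack at (255,150), the middle dock with its slot at (480,145), the pivot at (562,165) and the tab at (553,213). The small and large docks are to the right. I'll move over the dock for a closer look before touching the lever.

Request:
send_rows:
  dr:
    - [0, 0, 0]
    - [0, 0, 0]
    - [0, 0, 0]
    - [0, 0, 0]
    - [0, 0, 0]
    - [0, 0, 0]
    - [0, 0, 0]
    - [0, 0, 0]
  xyz:
    - [3, 4, 3]
    - [6, 8, 6]
    - [9, 11.5, 9]
    - [9, 11.5, 11]
    - [9, 11.5, 11]
    - [9, 11.5, 11]
    - [9, 11.5, 11]
    - [9, 11.5, 11]
  jaw: [100, 70, 40, 30, 30, 30, 30, 30]

```text
time_s: 3.2
eef_pos: [0.5301, -0.0883, 0.2204]
eef_rot: [0.0, 1.0, 0.003, 0.001]
wrist_force: [0.4, 0.1, -0.6]
opening: 0.3
grasp_force: 0.0
```

Run:
```python
from h import *
to(None)
c=ctrl.calibration("wrist");im=ctrl.camera("wrist")[:,:,::-1].copy()
np.savez("w2",im=im,**c);print(c["world_from_camera"].round(3))
cv2.imwrite("pics/w2.png",cv2.resize(cv2.convertScaleAbs(im,alpha=1.8),(800,600),interpolation=cv2.INTER_CUBIC))
```

```text
t 3.2 pos [ 0.5301 -0.0883  0.2204] x-axis yaw deg 0.32 F [ 0.4  0.1 -0.6] op 0.3 gf 0.0
[[ 0.005  0.946  0.325  0.614]
 [-1.     0.005  0.003 -0.087]
 [ 0.001 -0.325  0.946  0.381]
 [ 0.     0.     0.     1.   ]]
```

View pics/w2.png

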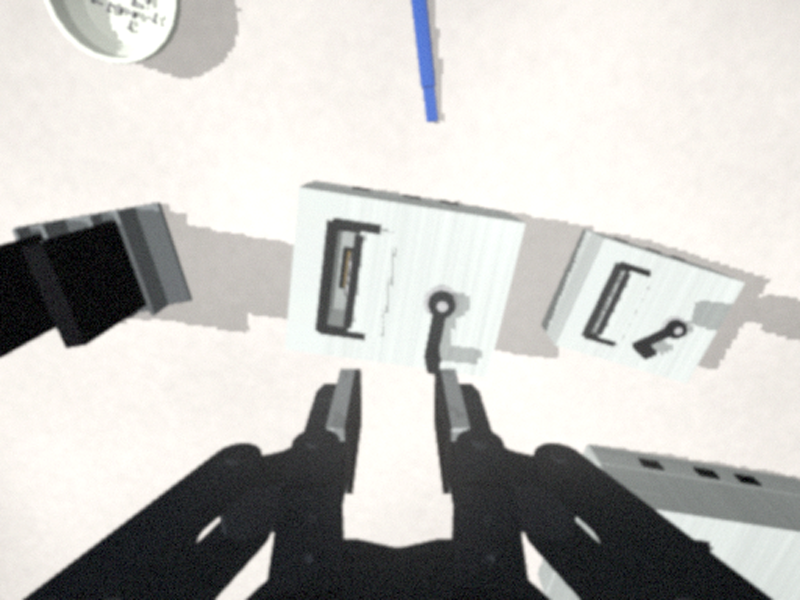

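The middle dock sits centrally: deck corners at (303,186), (524,221) and (287,350), slot (345,278), pivot (441,303), tab (433,365) right by the finger tip. I'll fit the deck and lever by masks.

```bash
cat > dock.py <<'E'
from h import *
def dock(im,c,guess):
    b=cv2.GaussianBlur(im,(3,3),0).astype(int)
    g=proj(c,guess)[0].astype(int)
    m=((b[:,:,1]-b[:,:,2]>2)&(b[:,:,1]>105)).astype(np.uint8)
    m=cv2.morphologyEx(m,cv2.MORPH_CLOSE,np.ones((3,3),np.uint8))
    m=cv2.morphologyEx(m,cv2.MORPH_OPEN,np.ones((5,5),np.uint8))
    cs,_=cv2.findContours(m,cv2.RETR_EXTERNAL,cv2.CHAIN_APPROX_NONE)
    k=max(cs,key=lambda k:cv2.contourArea(k)*(cv2.pointPolygonTest(k,tuple(map(float,g)),False)>=0))
    h=cv2.convexHull(k)
    P=ray(c,h[:,0]+0.0,.058)[:,:2]
    return m,k,P,cv2.minAreaRect((P*1000).astype(np.float32))
def black(im,c,z,lo,hi,thr=60):
    "black pixels raycast at z within world box"
    v,u=np.nonzero(im.max(2)<thr);P=ray(c,np.c_[u,v],z)[:,:2]
    s=((P>lo)&(P<hi)).all(1);return np.c_[u,v][s],P[s]
E
python3 - <<'E'
from dock import *
for f,g in(("w2",(.505,-.11,.058)),("w1",(.505,-.11,.058))):
    d=np.load(f+".npz");im=d["im"];m,k,P,r=dock(im,d,g)
    print(f,r,cv2.boundingRect(k)); 
    print(np.round(ray(d,np.array([[303,186],[524,221],[287,350]])/1.5625,.058),4) if f=="w2" else "")
d=np.load("w2.npz");im=d["im"]
for p in [(300,300),(280,300),(400,330),(500,200),(514,290),(535,290)]: print(p,im[int(p[1]/1.5625),int(p[0]/1.5625)])
print(ray(d,np.array([[441,303],[441,303],[433,366]])/1.5625,[.058,.068,.086]).round(4))
print(ray(d,np.array([[323,333],[332,221],[320,335],[328,220]])/1.5625,[.058,.058,.062,.062]).round(4))
E
```

```text
w2 ((213.75225830078125, -237.01019287109375), (49.684757232666016, 18.719985961914062), 38.441741943359375) (347, 364, 20, 20)
[[ 0.5831 -0.0234  0.058 ]
 [ 0.5598 -0.1772  0.058 ]
 [ 0.4592 -0.0034  0.058 ]]
w1 ((127.90843200683594, -441.68511962890625), (34.581058502197266, 5.321641445159912), 16.05506134033203) (508, 311, 4, 15)

(300, 300) [137 140 136]
(280, 300) [105 108 111]
(400, 330) [136 138 135]
(500, 200) [139 142 144]
(514, 290) [110 113 116]
(535, 290) [110 112 114]
[[ 0.4984 -0.1211  0.058 ]
 [ 0.5019 -0.12    0.068 ]
 [ 0.4605 -0.1142  0.086 ]]
[[ 0.4736 -0.0319  0.058 ]
 [ 0.5592 -0.0423  0.058 ]
 [ 0.4737 -0.0303  0.062 ]
 [ 0.5605 -0.0401  0.062 ]]
```

Run:
```python
from h import *
to([.4605,-.1142,.087],np.radians(-11.6))
```

```text
t 3.25 pos [ 0.5299 -0.0883  0.2201] x-axis yaw deg 0.32 F [-0.1 -0.3  0.1] op 0.3 gf 0.0
shift cm [-6.98  2.54 13.3 ]
dr [ 0.   -0.01  1.99]
```

Request:
send_rows:
  dr:
    - [0, 0, 1]
    - [0, 0, 2]
    - [0, 0, 2]
    - [0, 0, 2]
    - [0, 0, 2]
    - [0, 0, 2]
    - [0, 0, 2]
    - [0, 0, 2]
  xyz:
    - [-4, 1.5, 3]
    - [-7, 2.5, 6]
    - [-7, 2.5, 8]
    - [-7, 2.5, 9]
    - [-7, 2.5, 11]
    - [-7, 2.5, 13]
    - [-7, 2.5, 13.3]
    - [-7, 2.5, 13.3]
  jaw: [30, 30, 30, 30, 30, 30, 30, 30]

```text
time_s: 4.25
eef_pos: [0.4604, -0.114, 0.0868]
eef_rot: [0.0, 0.995, -0.102, 0.0]
wrist_force: [0.8, 0.2, 0.3]
opening: 0.298
grasp_force: 0.0
```

Run:
```python
from h import *
to(None)
c=ctrl.calibration("wrist");im=ctrl.camera("wrist")[:,:,::-1].copy()
np.savez("w3",im=im,**c)
cv2.imwrite("pics/w3.png",cv2.resize(cv2.convertScaleAbs(im,alpha=1.8),(800,600),interpolation=cv2.INTER_CUBIC))
```

```text
t 4.25 pos [ 0.4604 -0.114   0.0868] x-axis yaw deg -11.69 F [0.8 0.2 0.3] op 0.298 gf 0.0
```

View pics/w3.png

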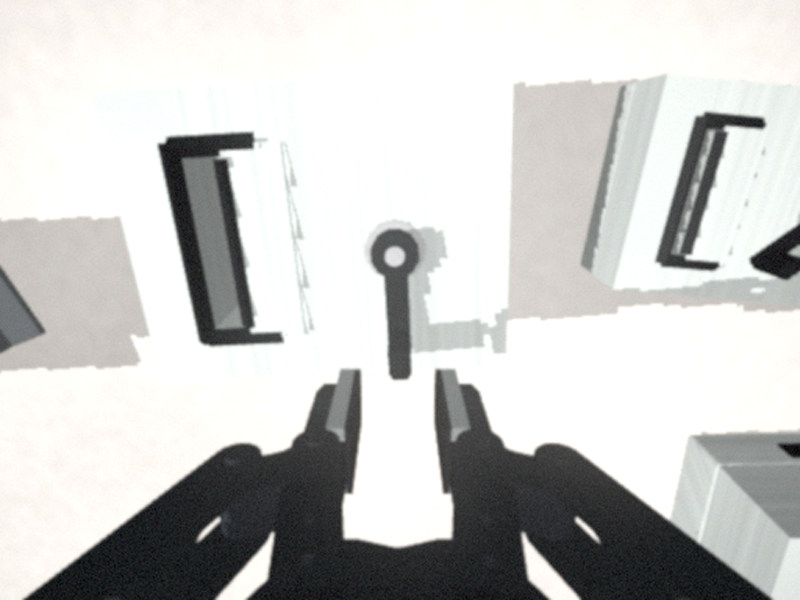

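The fingertips are at (347,375) and (450,375), the lever pivot at (394,255), and the tab end near (400,375). I'll check with projections that the tab lies between the pads.

```bash
cat >> dock.py <<'E'
def lever(im,c):
    "pivot ring centre and tab end from the black lever; returns world pivot, tip, angle (deg from world -x to +y)"
    g=cv2.GaussianBlur(im.max(2),(3,3),0)
    P0=proj(c,(.4995,-.1215,.066))[0]
    return g,P0
E
python3 - <<'E'
from dock import *
d=np.load("w3.npz");im=d["im"];k=1.5625
print(proj(d,[[.4604,-.114,.086],[.4604,-.114,.068],[.4675,-.1155,.086],[.4535,-.1128,.086],[.4999,-.1215,.066]])*k)
print(ray(d,np.array([[400,378],[400,340],[394,255],[394,255]])/k,[.086,.086,.066,.058]).round(4))
g=im.max(2)
for r in (165,175,185,195,205,210,215,220,225,230,236,240,243): print(r, ''.join('#' if x<45 else '+' if x<80 else '.' for x in g[r,215:300]))
E
```

```text
[[397.99879627 365.66882039]
 [397.91323256 346.01401096]
 [398.08211416 348.81333147]
 [398.55711598 381.51369501]
 [396.29164666 253.25148934]]
[[ 0.4549 -0.1137  0.086 ]
 [ 0.471  -0.117   0.086 ]
 [ 0.4994 -0.1204  0.066 ]
 [ 0.4975 -0.12    0.058 ]]
165 .......................++++++++.............+++++++++................................
175 ..............................+++++++++++++++++......................................
185 ................................++++++++++++++.......................................
195 .................................+++++#++++++++......................................
205 .................................++#++#++++#+++......................................
210 ..................................+#+###+++#+#+......................................
215 ..................................+++#########++.....................................
220 ..................................+++++#######++.....................................
225 ..................................+++##++####+++.....................................
230 ..................................+++++##+##+#++.....................................
236 ..................................++++++++++##++.....................................
240 ....+++..++++#++....................++++#++++++.................+#+++++++++..........
243 ...++++++++++#++................................................+##++++++++++........
```

Request:
send_rows:
  dr:
    - [0, 0, 0]
    - [0, 0, 0]
    - [0, 0, 0.4]
    - [0, 0, 0.7]
    - [0, 0, 1]
    - [0, 0, 1.33]
    - [0, 0, 1.33]
    - [0, 0, 1.33]
  xyz:
    - [0, 0, 0]
    - [0, 0, 0]
    - [0.01, -0.17, 0]
    - [0.01, -0.29, 0]
    - [0.02, -0.42, 0]
    - [0.04, -0.56, 0]
    - [0.04, -0.56, 0]
    - [0.04, -0.56, 0]
  jaw: [20, 20, 20, 20, 20, 20, 20, 20]

```text
time_s: 5.3
eef_pos: [0.4613, -0.1085, 0.0862]
eef_rot: [0.0, 0.985, -0.171, 0.0]
wrist_force: [-0.3, 0.3, -0.5]
opening: 0.198
grasp_force: 0.0
```

```bash
cat > lv.py <<'E'
from h import *
# lever angle: black arm centreline between 13 and 29 mm from pivot at z .065
def lev(show=True):
    o=ctrl.get_obs();c=ctrl.calibration("wrist");im=ctrl.camera("wrist")[:,:,::-1].copy()
    np.savez("last",im=im,**c);g=im.max(2)
    v,u=np.nonzero(g<85);P=ray(c,np.c_[u,v],.065)[:,:2]
    # pivot: grey screw inside ring -> use fixed estimate refined by ring centroid
    piv=np.array([.4994,-.1204]);D=P-piv;r=np.hypot(*D.T);a=np.degrees(np.arctan2(D[:,1],-D[:,0]))
    s=(r>.014)&(r<.028)&(a>-45)&(a<65)
    ring=P[r<.0095]
    print("angle",np.median(a[s]).round(2),"std",a[s].std().round(2),"n",s.sum(),"ring",ring.mean(0).round(4),"F",o["wrist_force"].round(1),"pos",o["eef_pos"].round(4),"t",o["time_s"])
if __name__=="__main__": lev()
E
python3 lv.py
python3 - <<'E'
from h import *
d=np.load("w3.npz");g=d["im"].max(2)
v,u=np.nonzero(g<85);P=ray(d,np.c_[u,v],.065)[:,:2];D=P-[.4994,-.1204];r=np.hypot(*D.T);a=np.degrees(np.arctan2(D[:,1],-D[:,0]))
s=(r>.014)&(r<.028)&(a>-45)&(a<65);print("w3",np.median(a[s]),a[s].std(),s.sum())
E
```

```text
angle 7.63 std 8.14 n 299 ring [ 0.4997 -0.1205] F [-0.3  0.3 -0.5] pos [ 0.4613 -0.1085  0.0862] t 5.3
w3 7.867422887223821 8.10896220021075 292
```

Request:
send_rows:
  dr:
    - [0, 0, 0.2]
    - [0, 0, 0.4]
    - [0, 0, 0.5]
    - [0, 0, 0.67]
    - [0, 0, 0.8]
    - [0, 0, 0.8]
    - [0, 0, 0.8]
    - [0, 0, 0.8]
  xyz:
    - [0, -0.08, 0]
    - [0, -0.17, 0]
    - [0.01, -0.21, 0]
    - [0.01, -0.28, 0]
    - [0.02, -0.34, 0]
    - [0.02, -0.34, 0]
    - [0.02, -0.34, 0]
    - [0.02, -0.34, 0]
  jaw: [20, 20, 20, 20, 20, 20, 20, 20]

```text
time_s: 6.35
eef_pos: [0.4626, -0.1053, 0.0862]
eef_rot: [0.0, 0.977, -0.212, 0.0]
wrist_force: [0.6, -0.8, 0.4]
opening: 0.198
grasp_force: 0.0
```

```bash
python3 lv.py
```

```text
angle 7.6 std 8.25 n 302 ring [ 0.4997 -0.1206] F [ 0.6 -0.8  0.4] pos [ 0.4626 -0.1053  0.0862] t 6.35
```

Run:
```python
from h import *
im=np.load("last.npz")["im"];cv2.imwrite("pics/w4.png",cv2.resize(cv2.convertScaleAbs(im[120:330,150:370],alpha=1.8),None,fx=2.8,fy=2.8))
```

```text
(no output)
```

View pics/w4.png

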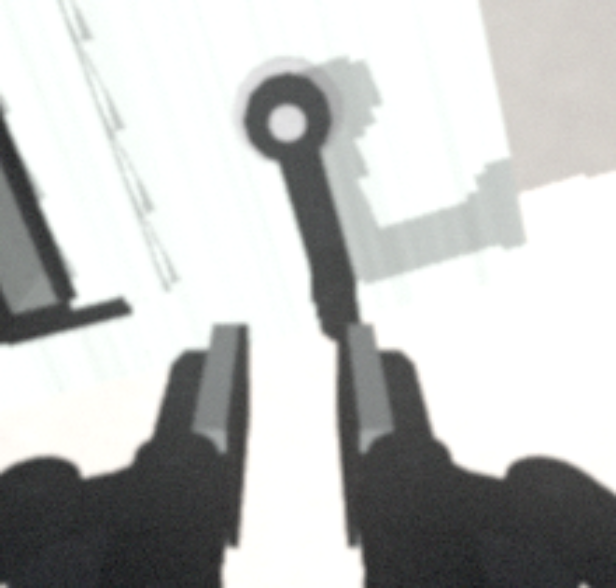

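The crop shows the tab end at (338,315) against or under the right pad tip at (348,325). I'll work out the tip height from the pixels.

Run:
```python
from h import *
d=np.load("last.npz");o=ctrl.get_obs();r=tool(o)
for z in (-.01,-.005,0,.005,.01,.019): print(z,(proj(d,o["eef_pos"]+r.apply([[.011,.0085,z],[.011,-.0085,z]]))-[150,120])*2.8)
a=np.radians(7.8)
for z in(.06,.086): print((proj(d,[[.4995-x*np.cos(a)-y*np.sin(a),-.1206+x*np.sin(a)-y*np.cos(a),z] for x,y in((.033,.004),(.033,-.004),(.047,.004),(.047,-.004))])-[150,120])*2.8)
```

```text
-0.01 [[335.17643976 295.26928456]
 [250.8065126  295.29117893]]
-0.005 [[333.97712015 284.63682243]
 [251.94132874 284.6584211 ]]
0 [[332.84237451 274.57683525]
 [253.01504564 274.5981379 ]]
0.005 [[331.76712438 265.04430015]
 [254.03246838 265.06530773]]
0.01 [[330.74681019 255.9987948 ]
 [254.99791106 256.01950926]]
0.019 [[329.03583527 240.83029784]
 [256.61687444 240.85049212]]
[[341.74466661 235.61937178]
 [310.21850319 244.36304672]
 [356.85451294 285.69100993]
 [325.94302347 294.0659432 ]]
[[348.70356595 280.90364195]
 [312.76988214 290.66899448]
 [365.70096749 336.69189537]
 [330.56376899 345.9901668 ]]
```

The tips ride higher than I assumed, above the tab. I'll recentre over the tab, then go lower while watching the force.

Request:
send_rows:
  dr:
    - [0, 0, -1.2]
    - [0, 0, -2.4]
    - [0, 0, -2.4]
    - [0, 0, -2.4]
    - [0, 0, -2.4]
    - [0, 0, -2.4]
    - [0, 0, -2.4]
    - [0, 0, -2.4]
  xyz:
    - [0.03, 0.5, 0]
    - [0.13, 1, 0]
    - [0.13, 1, 0]
    - [0.13, 1, 0.3]
    - [0.13, 1, 0.6]
    - [0.13, 1, 0.9]
    - [0.13, 1, 1.1]
    - [0.13, 1, 1.1]
  jaw: [30, 30, 30, 30, 30, 30, 30, 30]

```text
time_s: 7.4
eef_pos: [0.4595, -0.1148, 0.0749]
eef_rot: [-0.0, 0.996, -0.088, -0.0]
wrist_force: [0.1, -0.2, -0.0]
opening: 0.299
grasp_force: 0.0
```

```bash
python3 lv.py
python3 - <<'E'
from h import *
d=np.load("last.npz");g=d["im"].max(2)
for r in range(215,275,4): print(r, ''.join('#' if x<45 else '+' if x<80 else '-' if x<120 else '.' for x in g[r,195:320]))
E
```

```text
angle 8.32 std 7.98 n 329 ring [ 0.4997 -0.1205] F [ 0.1 -0.2 -0. ] pos [ 0.4595 -0.1148  0.0749] t 7.4
215 ...................................................-+++#+++#+#++#++----------------------------------.----------------..-----
219 ...................................................-+++##########++----------------------------------------------------------
223 ...................................................-+#+##########++----------------------------------------------------------
227 ...................................................-++###########++----------------------------------------------------------
231 ...................................................-++########+##+--..-----.....----..............---------------------------
235 ...................................................-++###+++###+#+-.........................................-----------------
239 ......................---++--+++++++-..............-++##++###++##+-................-+#++++++++---............................
243 .....................----++--+++##++-..............-+########+###+-...............
[... 253 characters left out ...]
........-+####+++++++++++++######+++-.............
255 ......-++++++++++++++++--+-+++#####+-..............................................+#####+++++++++++++++#++##++++-...........
259 ....-++###+#####++-+++++-++++######+-..............................................+######+++++-++++++++###+#####+-..........
263 ...-+##########+++-+++++++++#######+-..............................................-#######+++++++++++++##########+-.........
267 ..-+##########+++++++++-++++#######+-..............................................+########+++++++++++++##########++........
271 .-+##########+++-++++++++++########+-..............................................-+#######++++++++++++++###########+-......
```

Request:
send_rows:
  dr:
    - [0, 0, 0]
    - [0, 0, 0]
    - [0, 0, 0]
    - [0, 0, 0]
    - [0, 0, 0]
    - [0, 0, 0]
    - [0, 0, 0]
    - [0, 0, 0]
  xyz:
    - [0, 0, 0.2]
    - [0, 0, 0.4]
    - [0, 0, 0.6]
    - [0, 0, 0.7]
    - [0, 0, 0.8]
    - [0, 0, 0.9]
    - [0, 0, 1]
    - [0, 0, 1]
  jaw: [25, 20, 20, 20, 20, 20, 20, 20]

```text
time_s: 8.45
eef_pos: [0.4596, -0.1149, 0.0651]
eef_rot: [-0.0, 0.996, -0.088, -0.0]
wrist_force: [0.1, 0.5, -0.1]
opening: 0.198
grasp_force: 0.0
```

```bash
python3 lv.py
python3 - <<'E'
from h import *
d=np.load("last.npz");g=d["im"].max(2)
for r in range(219,275,4): print(r, ''.join('#' if x<45 else '+' if x<80 else '-' if x<120 else '.' for x in g[r,195:320]))
E
```

```text
angle 8.23 std 8.1 n 362 ring [ 0.4998 -0.1205] F [ 0.1  0.5 -0.1] pos [ 0.4596 -0.1149  0.0651] t 8.45
219 ..................................................-+++++#+++#++#+++-------------.......---------------..-----------------..--
223 ...................................................+++++#####+#+#++-----------------------------------.----------------..----
227 ...................................................-++############+----------------------.-------------.------.---------..---
231 ...................................................-+#############+----------------------.-----------..-----------------..---
235 ......................................-----........-+#############+----------------------------------.------------------...--
239 ..............................----+--++++#+-.......+##############+-.....---+#++++-+-+----------------------------------..---
243 ..............................-------++++#++......-+##############+-.......-+##+++-+-++-----------.........--------------..--
247 ..................-++++###++++++-+-+-+++##++-......+##############+-.......-+##+++++++++++++######++-........................
251 ...............-++++++++#+++++-++--+++++##+-.......+##############+-.......-+###++++++++-++++#######+#+-.....................
255 ...............-+++#+++++++++-+++--++++###++-......-+#############+-.......-####++++-++++++++++#######++-....................
259 .............-++##++++##+++++-+++-+++++####+-.......-+##########+-.........-#####+++++++++++++##########+-...................
263 ............-+#########++++++++++-++++#####+-..............................-######++++++++-++++##########+-..................
267 ...........-+##########+++++-+-+-++++######+-..............................-+#####++++++++++++++##########+-.................
271 ..........-+###########+++++++-++++++#####++...............................-+######++++++++-++++###########+-................
```

Request:
send_rows:
  dr:
    - [0, 0, 0.4]
    - [0, 0, 0.8]
    - [0, 0, 1.1]
    - [0, 0, 1.4]
    - [0, 0, 1.7]
    - [0, 0, 1.9]
    - [0, 0, 2]
    - [0, 0, 2]
  xyz:
    - [0, -0.17, 0]
    - [0.01, -0.33, 0]
    - [0.03, -0.46, 0]
    - [0.04, -0.59, 0]
    - [0.06, -0.71, 0]
    - [0.08, -0.79, 0]
    - [0.09, -0.83, 0]
    - [0.09, -0.83, 0]
  jaw: [20, 20, 20, 20, 20, 20, 20, 20]

```text
time_s: 9.5
eef_pos: [0.462, -0.1066, 0.0651]
eef_rot: [-0.0, 0.981, -0.192, -0.0]
wrist_force: [-0.1, 0.2, -0.4]
opening: 0.2
grasp_force: 0.0
```

```bash
python3 lv.py
```

```text
angle 16.26 std 8.12 n 363 ring [ 0.4997 -0.1205] F [-0.1  0.2 -0.4] pos [ 0.462  -0.1066  0.0651] t 9.5
```

Request:
send_rows:
  dr:
    - [0, 0, 0.25]
    - [0, 0, 0.5]
    - [0, 0, 0.75]
    - [0, 0, 1]
    - [0, 0, 1.2]
    - [0, 0, 1.33]
    - [0, 0, 1.33]
    - [0, 0, 1.33]
  xyz:
    - [0, -0.1, 0]
    - [0.01, -0.21, 0]
    - [0.01, -0.31, 0]
    - [0.02, -0.42, 0]
    - [0.03, -0.5, 0]
    - [0.04, -0.56, 0]
    - [0.04, -0.56, 0]
    - [0.04, -0.56, 0]
  jaw: [20, 20, 20, 20, 20, 20, 20, 20]

```text
time_s: 10.55
eef_pos: [0.4645, -0.1017, 0.0652]
eef_rot: [-0.0, 0.966, -0.259, -0.0]
wrist_force: [-0.2, 1.1, 0.1]
opening: 0.2
grasp_force: 0.0
```

```bash
python3 lv.py
```

```text
angle 24.29 std 8.19 n 367 ring [ 0.4997 -0.1206] F [-0.2  1.1  0.1] pos [ 0.4645 -0.1017  0.0652] t 10.55
```

Request:
send_rows:
  dr:
    - [0, 0, 0.25]
    - [0, 0, 0.5]
    - [0, 0, 0.75]
    - [0, 0, 1]
    - [0, 0, 1.2]
    - [0, 0, 1.33]
    - [0, 0, 1.33]
    - [0, 0, 1.33]
  xyz:
    - [0, -0.1, 0]
    - [0.01, -0.21, 0]
    - [0.01, -0.31, 0]
    - [0.02, -0.42, 0]
    - [0.03, -0.5, 0]
    - [0.04, -0.56, 0]
    - [0.04, -0.56, 0]
    - [0.04, -0.56, 0]
  jaw: [20, 20, 20, 20, 20, 20, 20, 20]

```text
time_s: 11.6
eef_pos: [0.4677, -0.0971, 0.0652]
eef_rot: [-0.0, 0.945, -0.326, 0.0]
wrist_force: [-0.4, -0.6, 0.8]
opening: 0.201
grasp_force: 0.0
```

```bash
python3 lv.py
```

```text
angle 32.5 std 8.19 n 364 ring [ 0.4997 -0.1206] F [-0.4 -0.6  0.8] pos [ 0.4677 -0.0971  0.0652] t 11.6
```

Request:
send_rows:
  dr:
    - [0, 0, -0.6]
    - [0, 0, -1.2]
    - [0, 0, -1.8]
    - [0, 0, -2.4]
    - [0, 0, -2.9]
    - [0, 0, -3.4]
    - [0, 0, -3.9]
    - [0, 0, -3.9]
  xyz:
    - [0.01, 0.25, 0]
    - [0.03, 0.5, 0]
    - [0.07, 0.75, 0]
    - [0.12, 0.99, 0]
    - [0.18, 1.19, 0]
    - [0.25, 1.39, 0]
    - [0.33, 1.59, 0]
    - [0.33, 1.59, 0]
  jaw: [20, 20, 20, 20, 20, 20, 20, 20]

```text
time_s: 12.65
eef_pos: [0.4604, -0.1119, 0.0652]
eef_rot: [-0.0, 0.992, -0.128, 0.0]
wrist_force: [-0.5, 0.2, 0.6]
opening: 0.197
grasp_force: 0.0
```

```bash
python3 lv.py
```

```text
angle 16.29 std 8.2 n 365 ring [ 0.4997 -0.1205] F [-0.5  0.2  0.6] pos [ 0.4604 -0.1119  0.0652] t 12.65
```

Request:
send_rows:
  dr:
    - [0, 0, -0.4]
    - [0, 0, -0.8]
    - [0, 0, -1.2]
    - [0, 0, -1.6]
    - [0, 0, -2]
    - [0, 0, -2.4]
    - [0, 0, -2.67]
    - [0, 0, -2.67]
  xyz:
    - [0, 0.17, 0]
    - [0.01, 0.33, 0]
    - [0.03, 0.5, 0]
    - [0.06, 0.67, 0]
    - [0.09, 0.83, 0]
    - [0.13, 0.99, 0]
    - [0.15, 1.1, 0]
    - [0.15, 1.1, 0]
  jaw: [20, 20, 20, 20, 20, 20, 20, 20]

```text
time_s: 13.7
eef_pos: [0.4591, -0.123, 0.0652]
eef_rot: [0.0, 1.0, 0.012, -0.0]
wrist_force: [-0.5, 0.3, -0.4]
opening: 0.198
grasp_force: 0.0
```

```bash
python3 lv.py
```

```text
angle 0.19 std 8.21 n 363 ring [ 0.4998 -0.1204] F [-0.5  0.3 -0.4] pos [ 0.4591 -0.123   0.0652] t 13.7
```

Four clicks open (0.2°). One more.

Request:
send_rows:
  dr:
    - [0, 0, -0.25]
    - [0, 0, -0.5]
    - [0, 0, -0.75]
    - [0, 0, -1]
    - [0, 0, -1.2]
    - [0, 0, -1.33]
    - [0, 0, -1.33]
    - [0, 0, -1.33]
  xyz:
    - [0, 0.1, 0]
    - [0.01, 0.21, 0]
    - [0.01, 0.31, 0]
    - [0.02, 0.42, 0]
    - [0.03, 0.5, 0]
    - [0.04, 0.56, 0]
    - [0.04, 0.56, 0]
    - [0.04, 0.56, 0]
  jaw: [20, 20, 20, 20, 20, 20, 20, 20]

```text
time_s: 14.75
eef_pos: [0.4596, -0.1286, 0.0652]
eef_rot: [0.0, 0.997, 0.081, -0.0]
wrist_force: [-0.2, -0.7, 0.5]
opening: 0.201
grasp_force: 0.0
```

```bash
python3 lv.py;python3 -c "
from h import *
to([.59,.13,.23],np.radians(5))"
```

```text
angle -7.76 std 8.14 n 364 ring [ 0.4998 -0.1204] F [-0.2 -0.7  0.5] pos [ 0.4596 -0.1286  0.0652] t 14.75
t 14.8 pos [ 0.4596 -0.1285  0.0652] x-axis yaw deg 9.34 F [ 1.1 -0.4 -0.7] op 0.197 gf 0.0
shift cm [ 17.06 -23.39 -16.48]
dr [0.   0.   0.72]
```

Five clicks open (40.3° from closed). I'll lift off and look over the rack.

Request:
send_rows:
  dr:
    - [0, 0, 0]
    - [0, 0, 0]
    - [0, 0, 0.5]
    - [0, 0, 1]
    - [0, 0, 1.5]
    - [0, 0, 1.5]
    - [0, 0, 1.5]
    - [0, 0, 1.5]
  xyz:
    - [0, 0, -4]
    - [0, 0, -9]
    - [2, -5, -14]
    - [4, -10, -15.5]
    - [6, -16, -15.5]
    - [9, -22, -15.5]
    - [10.3, -25.5, -15.5]
    - [10.3, -25.5, -15.5]
  jaw: [20, 20, 20, 30, 40, 40, 40, 40]

```text
time_s: 15.8
eef_pos: [0.5198, 0.1429, 0.22]
eef_rot: [-0.0, 1.0, 0.005, -0.0]
wrist_force: [-0.2, -0.5, 0.0]
opening: 0.399
grasp_force: 0.0
```

Run:
```python
from h import *
to(None)
c=ctrl.calibration("wrist");im=ctrl.camera("wrist")[:,:,::-1].copy()
np.savez("w5",im=im,**c)
cv2.imwrite("pics/w5.png",cv2.resize(cv2.convertScaleAbs(im,alpha=2.5),(800,600),interpolation=cv2.INTER_CUBIC))
```

```text
t 15.8 pos [0.5198 0.1429 0.22  ] x-axis yaw deg 0.61 F [-0.2 -0.5  0. ] op 0.399 gf 0.0
```

View pics/w5.png

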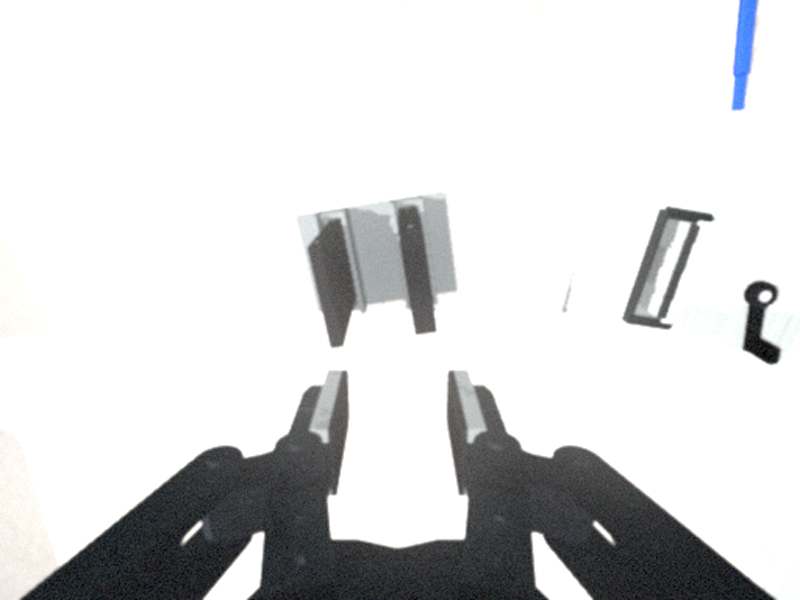

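The wrist view shows the left drive around (333,285) and the right around (418,270). I'll stretch the dark tones to separate top faces from sides.

Run:
```python
from h import *
d=np.load("w5.npz");im=d["im"]
cr=cv2.GaussianBlur(im,(3,3),0)[115:230,180:305]
cr=np.clip((cr.astype(float)-15)*4.5,0,255).astype(np.uint8)
cv2.imwrite("pics/w5c.png",cv2.resize(cr,None,fx=5,fy=5,interpolation=cv2.INTER_CUBIC))
```

```text
(no output)
```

View pics/w5c.png

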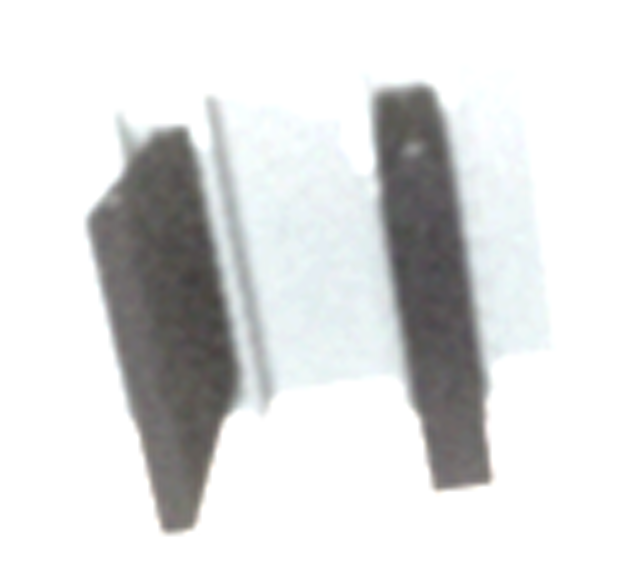

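Run:
```python
from h import *
d=np.load("w5.npz");print(d["camera_matrix"])
f=lambda p:np.array(p)/5+[180,115]
L=ray(d,f([(163,530),(193,530),(88,218)]),.105);Rr=ray(d,f([(437,488),(492,480),(375,90),(435,90),(385,180),(462,180)]),.105)
print(L.round(4),Rr.round(4))
c=ctrl.calibration("top");print((proj(c,[[.47,.12,.105],[.47,.19,.105]])).round(1))
```

```text
[[294.42528153   0.         254.16739695]
 [  0.         294.42528153 189.84661559]
 [  0.           0.           1.        ]]
[[0.4746 0.1855 0.105 ]
 [0.4747 0.1793 0.105 ]
 [0.5399 0.1974 0.105 ]] [[0.4846 0.1294 0.105 ]
 [0.4865 0.1183 0.105 ]
 [0.5647 0.1429 0.105 ]
 [0.5649 0.1318 0.105 ]
 [0.5479 0.1408 0.105 ]
 [0.548  0.1262 0.105 ]]
[[170.8 198.7]
 [140.6 198.5]]
```

Request:
send_rows:
  dr:
    - [0, 0, -0.7]
    - [0, 0, -1.3]
    - [0, 0, -1.3]
    - [0, 0, -1.3]
    - [0, 0, -1.3]
    - [0, 0, -1.3]
    - [0, 0, -1.3]
    - [0, 0, -1.3]
  xyz:
    - [-1, -0.5, 2]
    - [-2, -1, 4]
    - [-2, -1, 5]
    - [-2, -1, 5]
    - [-2, -1, 5]
    - [-2, -1, 5]
    - [-2, -1, 5]
    - [-2, -1, 5]
  jaw: [40, 40, 40, 40, 40, 40, 40, 40]

```text
time_s: 16.85
eef_pos: [0.4999, 0.1498, 0.1704]
eef_rot: [0.0, 0.997, 0.071, 0.0]
wrist_force: [-0.2, 0.4, 0.0]
opening: 0.397
grasp_force: 0.0
```

Run:
```python
from h import *
to(None)
c=ctrl.calibration("wrist");im=ctrl.camera("wrist")[:,:,::-1].copy()
np.savez("w6",im=im,**c)
print(proj(c,[[.511,.155,.105],[.511,.185,.105],[.511,.125,.105]]))
cr=cv2.GaussianBlur(im,(3,3),0)[90:240,160:350]
cr=np.clip((cr.astype(float)-15)*4,0,255).astype(np.uint8)
cv2.imwrite("pics/w6c.png",cv2.resize(cr,None,fx=4,fy=4,interpolation=cv2.INTER_CUBIC))
```

```text
t 16.85 pos [0.4999 0.1498 0.1704] x-axis yaw deg 8.14 F [-0.2  0.4  0. ] op 0.397 gf 0.0
[[250.10224884 183.63313539]
 [212.99545115 178.5987865 ]
 [286.77512546 188.6086134 ]]
```

View pics/w6c.png

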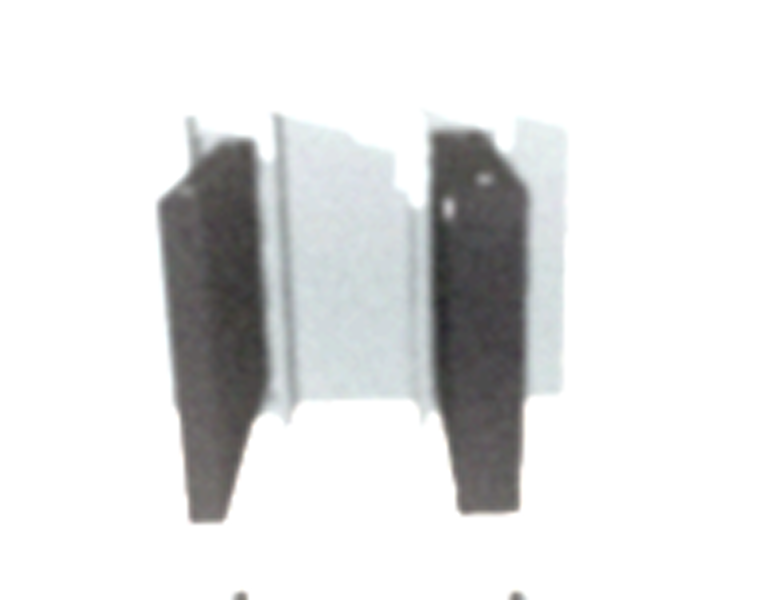

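The right drive's top face (60 px at its near end, crop (490,510)) is clearly thicker than the left one's (35 px, (207,520)). With the white bleed added back these are about 15 and 9.5 mm, so the right-hand drive is the thick one.

Run:
```python
from h import *
d=np.load("w6.npz")
f=lambda p:np.array(p)/4+[160,90]-.4
P=ray(d,f([(458,512),(521,512),(528,187),(526,350)]),.105);print(P.round(4))
ax=P[2]-P[1];print("len",np.linalg.norm(ax),"yaw",np.degrees(np.arctan2(ax[1],ax[0])))
c0=(P[0]+P[1])/2;yaw=np.arctan2(ax[1],ax[0]);n=np.array([np.cos(yaw),np.sin(yaw),0]);c=c0+n*.035;print("centre",c.round(4))
to([c[0],c[1],.09],yaw)
# subpixel: dark profile rows
g=cv2.GaussianBlur(d["im"].max(2),(3,3),0)
for r in (150,165,180,195,210): print(r,g[r,262:300].tolist())
```

```text
[[0.4842 0.131  0.105 ]
 [0.4861 0.1179 0.105 ]
 [0.553  0.1288 0.105 ]
 [0.5211 0.1233 0.105 ]]
len 0.06785645881006738 yaw 9.258078295552508
centre [0.5197 0.1301 0.105 ]
t 16.9 pos [0.4999 0.1498 0.1703] x-axis yaw deg 8.15 F [-0.2 -0.4  0.1] op 0.397 gf 0.0
shift cm [1.68 2.24 8.03]
dr [ 0.   -0.   -0.18]
150 [65, 64, 67, 68, 63, 52, 40, 32, 29, 30, 32, 33, 33, 34, 35, 35, 36, 36, 36, 36, 36, 36, 36, 35, 35, 35, 35, 36, 41, 50, 61, 69, 71, 71, 71, 71, 72, 72]
165 [64, 63, 66, 67, 63, 52, 38, 29, 27, 27, 30, 32, 32, 33, 33, 32, 31, 31, 32, 32, 32, 33, 34, 34, 33, 33, 33, 35, 40, 53, 64, 69, 70, 71, 70, 71, 71, 71]
180 [67, 67, 68, 68, 66, 57, 45, 35, 30, 30, 32, 33, 34, 34, 33, 33, 34, 35, 35, 35, 36, 35, 34, 34, 34, 35, 34, 35, 41, 53, 65, 70, 71, 71, 71, 71, 71, 72]
195 [106, 95, 82, 75, 78, 88, 96, 87, 64, 45, 37, 36, 37, 37, 38, 38, 38, 38, 38, 36, 36, 36, 37, 38, 38, 38, 38, 42, 56, 80, 99, 108, 110, 111, 111, 111, 112, 111]
210 [144, 144, 144, 144, 143, 143, 144, 144, 140, 126, 99, 68, 48, 42, 42, 42, 41, 41, 42, 42, 40, 39, 40, 41, 39, 39, 42, 53, 77, 109, 133, 142, 144, 144, 144, 143, 143, 143]
```

Request:
send_rows:
  dr:
    - [0, 0, -0.15]
    - [0, 0, -0.15]
    - [0, 0, -0.15]
    - [0, 0, -0.15]
    - [0, 0, -0.15]
    - [0, 0, -0.15]
    - [0, 0, -0.15]
    - [0, 0, -0.15]
  xyz:
    - [0.8, 1.2, 0]
    - [1.6, 2.2, 1]
    - [1.6, 2.2, 3]
    - [1.6, 2.2, 5]
    - [1.6, 2.2, 7]
    - [1.6, 2.2, 8]
    - [1.6, 2.2, 9]
    - [1.6, 2.2, 9]
  jaw: [40, 40, 40, 40, 40, 40, 40, 40]

```text
time_s: 17.9
eef_pos: [0.5184, 0.1303, 0.0796]
eef_rot: [-0.0, 0.997, 0.079, -0.001]
wrist_force: [-0.4, 0.3, -0.7]
opening: 0.4
grasp_force: 0.0
```

Request:
send_rows:
  dr:
    - [0, 0, 0]
    - [0, 0, 0]
    - [0, 0, 0]
    - [0, 0, 0]
    - [0, 0, 0]
    - [0, 0, 0]
    - [0, 0, 0]
    - [0, 0, 0]
  xyz:
    - [0, 0, 0]
    - [0, 0, 0]
    - [0, 0, 0]
    - [0, 0, 0]
    - [0, 0, 0]
    - [0, 0, 0]
    - [0, 0, 0]
    - [0, 0, 0]
  jaw: [35, 30, 26, 22, 19, 16, 13, 10]

```text
time_s: 18.9
eef_pos: [0.5189, 0.1303, 0.0805]
eef_rot: [0.0, 0.997, 0.079, 0.0]
wrist_force: [-2.7, -0.9, 5.3]
opening: 0.154
grasp_force: 58.9
```

```bash
python3 -c "
from h import *
to(None);print(ctrl.get_obs()['torque'])"
```

```text
t 18.9 pos [0.5189 0.1303 0.0805] x-axis yaw deg 9.05 F [-2.7 -0.9  5.3] op 0.154 gf 58.9
[-0.08261694  0.2967393  -0.03776992]
```

Gripped. While it is held in the rack, I'll get the slot pose from the earlier close frames, using the rim outline and the pivot ring.

```bash
cat > rim.py <<'E'
from h import *
def rim(f):
    d=np.load(f+".npz");g=cv2.GaussianBlur(d["im"].max(2),(3,3),0)
    m=(g<(75 if f!="w5" else 70)).astype(np.uint8)
    n,l,st,ce=cv2.connectedComponentsWithStats(m)
    p=proj(d,(.4745+.04,-.035-.003,.061))[0]  # on +y bar, roughly its middle
    ys,xs=np.nonzero(m);P=ray(d,np.c_[xs,ys],.062)[:,:2]
    s=(abs(P[:,0]-.516)<.06)&(P[:,1]<-.0)&(P[:,1]>-.075)
    lab=l[ys[s],xs[s]];k=np.bincount(lab).argmax()
    c,_=cv2.findContours((l==k).astype(np.uint8),cv2.RETR_EXTERNAL,cv2.CHAIN_APPROX_NONE)
    W=ray(d,c[0][:,0],.062)[:,:2]*1000
    y=-8.7
    for _ in range(4):   # refine yaw by outer +y edge
        e=np.array([np.cos(np.radians(y)),np.sin(np.radians(y))]);nn=np.array([-e[1],e[0]])
        a,b=W@e,W@nn
        a0,a1=a.min(),a.max();mid=(a>a0+12)&(a<a1-12)
        # outermost contour pt per mm along a
        A=[];B=[]
        for q in np.arange(a0+12,a1-12,2):
            t=(a>=q)&(a<q+2)
            if t.any(): A.append(a[t][b[t].argmax()]);B.append(b[t].max())
        y+=np.degrees(np.arctan(np.polyfit(A,B,1)[0]))
    bo=np.median(B);near=b>bo-14
    print(f,"yaw",round(y,2),"len",round(a[near].max()-a[near].min(),1),"outer b",round(bo,1),"ends",a[near].min().round(1),a[near].max().round(1),"bbox w",round(bo-b.min(),1))
    am=(a[near].max()+a[near].min())/2
    S=am*e+(bo-54+42.5)*nn;O=S-42.5*nn;pv=O-5*e-32*nn
    print("  slot",S.round(1),"origin",O.round(1),"pivot pred",pv.round(1))
for f in("w2","w3","last"): rim(f)
E
python3 rim.py
```

```text
w2 yaw -8.5 len 86.6 outer b 43.0 ends 475.5 562.2 bbox w 35.2
  slot [517.8 -45.5] origin [511.5 -87.5] pivot pred [ 501.9 -118.4]
w3 yaw -8.54 len 87.0 outer b 42.8 ends 474.6 561.7 bbox w 36.3
  slot [517. -46.] origin [510.7 -88.1] pivot pred [ 501. -119.]
last yaw -8.59 len 86.8 outer b 43.5 ends 474.7 561.5 bbox w 36.4
  slot [517.1 -45.7] origin [510.7 -87.8] pivot pred [ 501.  -118.7]
```

Request:
send_rows:
  dr:
    - [0, 0, 0]
    - [0, 0, 0]
    - [0, 0, 0]
    - [0, 0, 0]
    - [0, 0, 0]
    - [0, 0, 0]
    - [0, 0, 0]
    - [0, 0, 0]
  xyz:
    - [0, 0, -0.5]
    - [0, 0, -1]
    - [0, 0, -2]
    - [0, 0, -4]
    - [0, 0, -6]
    - [0, 0, -8]
    - [0, 0, -8]
    - [0, 0, -8]
  jaw: [10, 10, 10, 10, 10, 10, 10, 10]

```text
time_s: 19.9
eef_pos: [0.5183, 0.1303, 0.1596]
eef_rot: [-0.0, 0.997, 0.079, -0.0]
wrist_force: [0.3, 0.2, -2.7]
opening: 0.15
grasp_force: 58.7
```

```bash
cat > held.py <<'E'
from h import *
o=ctrl.get_obs();r=tool(o);c=ctrl.calibration("wrist");im=ctrl.camera("wrist")[:,:,::-1].copy();np.savez("held",im=im,**c)
g=cv2.GaussianBlur(im.max(2),(3,3),0)
def at(x,y=0):return o["eef_pos"]+r.apply([x,y,.0755])
p=proj(c,[at(.035),at(.035,-.0075),at(.035,.0075),at(.045)]);print("pred px",p.round(1))
u=int(round(p[0,0]));v=int(p[0,1])
for du in(-4,0,4): print(du,v-12,g[v-12:v+12,u+du].tolist())
rr=v+6;print("row",rr,u-14,g[rr,u-14:u+15].tolist())
E
python3 held.py; python3 -c "
from h import *
to([.5157,-.0471,.1600],np.radians(-8.55))"
```

```text
pred px [[254.5 152.4]
 [245.3 152.4]
 [263.8 152.4]
 [254.5 140.1]]
-4 140 [80, 80, 80, 79, 79, 79, 78, 78, 78, 77, 77, 77, 77, 72, 59, 46, 40, 39, 39, 37, 35, 35, 34, 33]
0 140 [79, 78, 78, 79, 79, 79, 79, 78, 78, 78, 78, 78, 77, 71, 59, 48, 47, 53, 52, 44, 38, 36, 35, 35]
4 140 [80, 79, 79, 79, 79, 79, 79, 79, 79, 79, 79, 79, 77, 71, 60, 47, 39, 37, 37, 37, 36, 35, 35, 35]
row 158 241 [80, 83, 82, 72, 55, 41, 36, 36, 35, 36, 39, 45, 51, 54, 52, 46, 39, 37, 37, 38, 38, 44, 59, 78, 90, 89, 82, 78, 77]
t 19.95 pos [0.518  0.1302 0.1592] x-axis yaw deg 9.04 F [ 0.2 -0.2 -1.6] op 0.151 gf 58.7
shift cm [-3.02 17.48 -0.08]
dr [0.   0.02 2.93]
```

Request:
send_rows:
  dr:
    - [0, 0, 0.5]
    - [0, 0, 1]
    - [0, 0, 1.5]
    - [0, 0, 2]
    - [0, 0, 2.5]
    - [0, 0, 2.93]
    - [0, 0, 2.93]
    - [0, 0, 2.93]
  xyz:
    - [-0.5, 3, 0]
    - [-1, 6, 0]
    - [-1.5, 9, 0]
    - [-2, 12, 0]
    - [-2.5, 15, 0]
    - [-2.8, 16.5, 0]
    - [-2.9, 17.5, 0]
    - [-2.9, 17.5, 0]
  jaw: [10, 10, 10, 10, 10, 10, 10, 10]

```text
time_s: 20.95
eef_pos: [0.5176, -0.0471, 0.1599]
eef_rot: [-0.0, 0.997, -0.074, -0.0]
wrist_force: [0.1, 0.6, -1.8]
opening: 0.148
grasp_force: 58.8
```

```bash
python3 held.py
python3 - <<'E'
from h import *
to([.517,-.0473,.16],np.radians(-8.55))
d=np.load("held.npz");g=cv2.GaussianBlur(d["im"].max(2),(3,3),0)
e=np.array([.9889,-.1487,0]);n=np.array([.1487,.9889,0]);S=np.array([.5165,-.0472,0])
# rim points in view, predicted
for nm,a,b,z in(("out+x+y",.0405,.0115,.062),("in+x+y",.0365,.0075,.058),("out+x mid",.0405,0,.062)):
    print(nm,proj(d,S+a*e+b*n+[0,0,z]).round(1))
for r in range(100,190,4): print(r,''.join('#' if x<45 else '+' if x<62 else '-' if x<90 else '.' for x in g[r,205:310]))
E
```

```text
pred px [[254.5 152.4]
 [245.3 152.4]
 [263.7 152.4]
 [254.5 140. ]]
-4 140 [49, 48, 47, 47, 48, 58, 78, 101, 115, 119, 119, 119, 117, 108, 87, 63, 49, 44, 44, 44, 44, 43, 42, 43]
0 140 [48, 48, 47, 47, 49, 58, 79, 102, 115, 120, 120, 120, 117, 108, 88, 65, 55, 59, 59, 52, 45, 43, 42, 42]
4 140 [48, 48, 48, 47, 48, 57, 78, 102, 115, 119, 120, 119, 117, 108, 87, 62, 48, 43, 43, 43, 42, 41, 41, 40]
row 158 240 [55, 49, 48, 47, 47, 46, 45, 44, 44, 44, 44, 46, 50, 57, 59, 56, 50, 44, 43, 42, 42, 42, 47, 59, 76, 87, 81, 63, 49]
t 21.0 pos [ 0.5176 -0.0466  0.16  ] x-axis yaw deg -8.5 F [ 0.1 -0.3 -1.2] op 0.15 gf 58.8
shift cm [-0.05  0.07 -0.  ]
dr [-0.    0.    0.01]
out+x+y [[241.8 142.1]]
in+x+y [[246.5 145.8]]
out+x mid [[254.9 142.1]]
100 .........................................................................................................
104 .........................................................................................................
108 .........................................................................................................
112 ....................
[... 1475 characters left out ...]
#+-.....................................
168 ..................................-+++#####################+++++##+-.....................................
172 ..................................-++++###########################+-.....................................
176 ..................................-++#############################+-.....................................
180 ..................................-++#############################+-.....................................
184 ..................................-++#############################+-.....................................
188 ..................................-++##########++++###############+......................................
```

The rim's inner edges in this view match my slot estimate to within 0.5 mm. I'll trim laterally and descend.

Request:
send_rows:
  dr:
    - [0, 0, 0]
    - [0, 0, 0]
    - [0, 0, 0]
    - [0, 0, 0]
    - [0, 0, 0]
    - [0, 0, 0]
    - [0, 0, 0]
    - [0, 0, 0]
  xyz:
    - [-0.05, 0.12, 0.3]
    - [-0.05, 0.12, 0.8]
    - [-0.05, 0.12, 1.3]
    - [-0.05, 0.12, 1.7]
    - [-0.05, 0.12, 2]
    - [-0.05, 0.12, 2.3]
    - [-0.05, 0.12, 2.6]
    - [-0.05, 0.12, 2.6]
  jaw: [10, 10, 10, 10, 10, 10, 10, 10]

```text
time_s: 22.0
eef_pos: [0.5168, -0.0482, 0.1339]
eef_rot: [-0.0, 0.997, -0.074, -0.0]
wrist_force: [-0.3, 0.4, -1.4]
opening: 0.145
grasp_force: 58.8
```

Request:
send_rows:
  dr:
    - [0, 0, 0]
    - [0, 0, 0]
    - [0, 0, 0]
    - [0, 0, 0]
    - [0, 0, 0]
    - [0, 0, 0]
    - [0, 0, 0]
    - [0, 0, 0]
  xyz:
    - [0, 0, 0.1]
    - [0, 0, 0.2]
    - [0, 0, 0.3]
    - [0, 0, 0.4]
    - [0, 0, 0.5]
    - [0, 0, 0.6]
    - [0, 0, 0.6]
    - [0, 0, 0.6]
  jaw: [10, 10, 10, 10, 10, 10, 10, 10]

```text
time_s: 23.0
eef_pos: [0.517, -0.0482, 0.1282]
eef_rot: [0.0, 0.997, -0.074, 0.0]
wrist_force: [-0.4, -0.2, -1.8]
opening: 0.153
grasp_force: 58.8
```

```bash
python3 -c "
from h import *
to(None);print(ctrl.get_obs()['torque'].round(2))"
```

```text
t 23.0 pos [ 0.517  -0.0482  0.1282] x-axis yaw deg -8.53 F [-0.4 -0.2 -1.8] op 0.153 gf 58.8
[-0.03 -0.01  0.01]
```

Inside the mouth with no contact. Continuing down.

Request:
send_rows:
  dr:
    - [0, 0, 0]
    - [0, 0, 0]
    - [0, 0, 0]
    - [0, 0, 0]
    - [0, 0, 0]
    - [0, 0, 0]
    - [0, 0, 0]
    - [0, 0, 0]
  xyz:
    - [0, 0, 0.15]
    - [0, 0, 0.3]
    - [0, 0, 0.45]
    - [0, 0, 0.6]
    - [0, 0, 0.75]
    - [0, 0, 0.9]
    - [0, 0, 1]
    - [0, 0, 1]
  jaw: [10, 10, 10, 10, 10, 10, 10, 10]

```text
time_s: 24.0
eef_pos: [0.517, -0.0482, 0.118]
eef_rot: [-0.0, 0.997, -0.074, 0.0]
wrist_force: [0.9, 0.8, -0.6]
opening: 0.147
grasp_force: 59.0
```

```bash
python3 -c "
from h import *
to(None);print(ctrl.get_obs()['torque'].round(2))"
```

```text
t 24.0 pos [ 0.517  -0.0482  0.118 ] x-axis yaw deg -8.54 F [ 0.9  0.8 -0.6] op 0.147 gf 59.0
[ 0.07 -0.18 -0.08]
```

Request:
send_rows:
  dr:
    - [0, 0, 0]
    - [0, 0, 0]
    - [0, 0, 0]
    - [0, 0, 0]
    - [0, 0, 0]
    - [0, 0, 0]
    - [0, 0, 0]
    - [0, 0, 0]
  xyz:
    - [0, 0, 0.15]
    - [0, 0, 0.3]
    - [0, 0, 0.45]
    - [0, 0, 0.6]
    - [0, 0, 0.75]
    - [0, 0, 0.9]
    - [0, 0, 1.1]
    - [0, 0, 1.2]
  jaw: [10, 10, 10, 10, 10, 10, 10, 10]

```text
time_s: 25.0
eef_pos: [0.5169, -0.0482, 0.1061]
eef_rot: [-0.0, 0.997, -0.074, -0.0]
wrist_force: [0.4, 0.7, -0.1]
opening: 0.151
grasp_force: 59.2
```

```bash
python3 -c "
from h import *
to(None);print(ctrl.get_obs()['torque'].round(2))"
```

```text
t 25.0 pos [ 0.5169 -0.0482  0.1061] x-axis yaw deg -8.53 F [ 0.4  0.7 -0.1] op 0.151 gf 59.2
[ 0.1  -0.04 -0.13]
```

Request:
send_rows:
  dr:
    - [0, 0, 0]
    - [0, 0, 0]
    - [0, 0, 0]
    - [0, 0, 0]
    - [0, 0, 0]
    - [0, 0, 0]
    - [0, 0, 0]
    - [0, 0, 0]
  xyz:
    - [0, 0, 0.1]
    - [0, 0, 0.2]
    - [0, 0, 0.3]
    - [0, 0, 0.4]
    - [0, 0, 0.45]
    - [0, 0, 0.5]
    - [0, 0, 0.55]
    - [0, 0, 0.6]
  jaw: [10, 10, 10, 10, 10, 10, 10, 10]

```text
time_s: 26.0
eef_pos: [0.5177, -0.0484, 0.1013]
eef_rot: [0.0, 0.997, -0.074, 0.001]
wrist_force: [-1.1, 2.4, 8.2]
opening: 0.15
grasp_force: 60.0
```

Request:
send_rows:
  dr:
    - [0, 0, 0]
    - [0, 0, 0]
    - [0, 0, 0]
    - [0, 0, 0]
    - [0, 0, 0]
    - [0, 0, 0]
    - [0, 0, 0]
    - [0, 0, 0]
  xyz:
    - [0, 0, 0.05]
    - [0, 0, 0.1]
    - [0, 0, 0.13]
    - [0, 0, 0.16]
    - [0, 0, 0.18]
    - [0, 0, 0.2]
    - [0, 0, 0.2]
    - [0, 0, 0.2]
  jaw: [10, 10, 10, 10, 10, 10, 10, 10]

```text
time_s: 27.0
eef_pos: [0.5177, -0.0484, 0.0993]
eef_rot: [0.0, 0.997, -0.074, 0.001]
wrist_force: [-1.0, 0.3, 6.9]
opening: 0.148
grasp_force: 59.9
```

Request:
send_rows:
  dr:
    - [0, 0, 0]
    - [0, 0, 0]
    - [0, 0, 0]
    - [0, 0, 0]
    - [0, 0, 0]
    - [0, 0, 0]
    - [0, 0, 0]
    - [0, 0, 0]
  xyz:
    - [0, 0, 0.03]
    - [0, 0, 0.06]
    - [0, 0, 0.09]
    - [0, 0, 0.12]
    - [0, 0, 0.15]
    - [0, 0, 0.17]
    - [0, 0, 0.17]
    - [0, 0, 0.17]
  jaw: [10, 10, 10, 10, 10, 10, 10, 10]

```text
time_s: 28.0
eef_pos: [0.5177, -0.0484, 0.0976]
eef_rot: [0.0, 0.997, -0.074, 0.001]
wrist_force: [-0.8, 1.6, 7.2]
opening: 0.147
grasp_force: 59.9
```

Request:
send_rows:
  dr:
    - [0, 0, 0]
    - [0, 0, 0]
    - [0, 0, 0]
    - [0, 0, 0]
    - [0, 0, 0]
    - [0, 0, 0]
    - [0, 0, 0]
    - [0, 0, 0]
  xyz:
    - [0, 0, 0.02]
    - [0, 0, 0.04]
    - [0, 0, 0.05]
    - [0, 0, 0.06]
    - [0, 0, 0.07]
    - [0, 0, 0.08]
    - [0, 0, 0.08]
    - [0, 0, 0.08]
  jaw: [10, 10, 10, 10, 10, 10, 10, 10]

```text
time_s: 29.0
eef_pos: [0.5178, -0.0484, 0.0975]
eef_rot: [0.0, 0.997, -0.074, 0.001]
wrist_force: [-3.4, 0.7, 13.4]
opening: 0.152
grasp_force: 60.6
```

Request:
send_rows:
  dr:
    - [0, 0, 0]
    - [0, 0, 0]
    - [0, 0, 0]
    - [0, 0, 0]
    - [0, 0, 0]
    - [0, 0, 0]
    - [0, 0, 0]
    - [0, 0, 0]
  xyz:
    - [0, 0, 0.02]
    - [0, 0, 0.04]
    - [0, 0, 0.05]
    - [0, 0, 0.05]
    - [0, 0, 0.05]
    - [0, 0, 0.05]
    - [0, 0, 0.05]
    - [0, 0, 0.05]
  jaw: [10, 10, 10, 10, 10, 10, 10, 10]

```text
time_s: 30.0
eef_pos: [0.5179, -0.0485, 0.0975]
eef_rot: [0.0, 0.997, -0.074, 0.001]
wrist_force: [-4.9, 0.8, 17.4]
opening: 0.151
grasp_force: 61.1
```

It stops dead at the expected height while the force climbs, so the drive is home. I'll relax the push, release and lift off.

Request:
send_rows:
  dr:
    - [0, 0, 0]
    - [0, 0, 0]
    - [0, 0, 0]
    - [0, 0, 0]
    - [0, 0, 0]
    - [0, 0, 0]
    - [0, 0, 0]
    - [0, 0, 0]
  xyz:
    - [0, 0, -0.05]
    - [0, 0, -0.1]
    - [0, 0, -0.1]
    - [0, 0, -0.1]
    - [0, 0, -0.1]
    - [0, 0, -0.1]
    - [0, 0, -0.1]
    - [0, 0, -0.1]
  jaw: [10, 10, 13, 17, 21, 25, 30, 35]

```text
time_s: 31.0
eef_pos: [0.5168, -0.0482, 0.096]
eef_rot: [-0.0, 0.997, -0.074, -0.0]
wrist_force: [0.9, -0.4, -0.1]
opening: 0.35
grasp_force: 0.0
```

Request:
send_rows:
  dr:
    - [0, 0, 0]
    - [0, 0, 0]
    - [0, 0, 0]
    - [0, 0, 0]
    - [0, 0, 0]
    - [0, 0, 0]
    - [0, 0, 0]
    - [0, 0, 0]
  xyz:
    - [0, 0, 0]
    - [0, 0, -0.5]
    - [0, 0, -2]
    - [0, 0, -4]
    - [0, 0, -7]
    - [0, 0, -10]
    - [0, 0, -13]
    - [0, 0, -13]
  jaw: [40, 40, 40, 40, 40, 40, 40, 40]

```text
time_s: 32.0
eef_pos: [0.5189, -0.0488, 0.2301]
eef_rot: [0.001, 0.997, -0.074, 0.003]
wrist_force: [0.4, 0.4, -0.5]
opening: 0.399
grasp_force: 0.0
```

```bash
python3 lv.py
python3 - <<'E'
from h import *
# docked drive top corners predicted vs dark mask; near (-x) end edge at z=.122
d=np.load("last.npz");g=cv2.GaussianBlur(d["im"].max(2),(3,3),0)
e=np.array([.9889,-.1487,0]);n=np.array([.1487,.9889,0]);S=np.array([.5165,-.0472,0])
for z in(.122,.127):print(z,proj(d,[S+a*e+b*n+[0,0,z] for a,b in((-.035,.0075),(-.035,-.0075),(.035,.0075),(.035,-.0075))]).round(1).tolist())
q=proj(d,S+[0,0,.122])[0].astype(int);print(q)
for r in range(q[1]-40,q[1]+56,4): print(r,''.join('#' if x<45 else '+' if x<62 else '-' if x<90 else '.' for x in g[r,q[0]-35:q[0]+40]))
E
```

```text
angle -7.07 std 8.91 n 103 ring [ 0.4996 -0.1202] F [ 0.4  0.4 -0.5] pos [ 0.5189 -0.0488  0.2301] t 32.0
0.122 [[245.6, 218.3], [260.6, 218.3], [244.9, 148.6], [261.2, 148.6]]
0.127 [[245.5, 220.4], [260.7, 220.4], [244.7, 149.7], [261.3, 149.7]]
[253 184]
144 .......................-++################++++###+-........................
148 .......................-+##########+#######++####+-........................
152 .......................-+++++++##+#########++###++-........................
156 .......................-+#######################++-........................
160 .......................-+########################+-........................
164 .......................-+########################+-........................
168 .......................-+#######################+--........................
172 .......................-+##################+####+-.........................
176 .......................-+#######################+-.........................
180 .......................-+#######################+-.........................
184 .......................-+#############
[... 377 characters left out ...]
............--+++########+++----------......................
208 .............................-+++++##++##+-................................
212 .............................-++++++++++#+-................................
216 .............................--+++++++++++-................................
220 ...........................................................................
224 ...........................................................................
228 ...........................................................................
232 ...........................................................................
236 ...........................................................................
```

The near top edge sits at row 218, where a drive fully home would be. The lever still reads five clicks. Handing in.

```bash
python3 -c "
from bench import ctrl
print(ctrl.hand_in())"
```

```text
the job is handed in; nothing more can be done
None
```

I set the middle-sized dock's lever to five clicks open, stood the thick drive fully home in the slot, let go of everything, and handed the job in at about 32 s. I took the closed stop to be three clicks in from where the lever started, because it starts at most three clicks open, and did not press it against the stop.

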